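Flex the pincers: free ones to stock, seized ones to repair

TASK

Three pairs of shoemaker's pincers lie half open on the bench and one of them has a seized hinge: flex them at the handles to find out which. Put the two free pairs, squeezed fully shut, into the wooden stock tray and the seized pair into the red repair tray, each lying flat on the tray's floor inside its walls, not on top of another. Leave the other things on the bench where they are.

Things in the scene. Friction and masses are not known exactly. Their poses are not given: they have to be found in the camera images.
- stock_tray: Stock tray: open pale wooden tray, 230 x 200 mm outside (its own x by y), 28 mm tall, 5 mm walls and 5 mm floor, fixed to the bench. Origin at the centre of its underside, z up. It stands on the left or the right of the bench.
- repair_tray: Repair tray: open red plastic tray of the same make and size as the stock tray (230 x 200 x 28 mm, 5 mm walls and floor), fixed to the bench. Origin at the centre of its underside, z up. It stands on the other side of the bench.
- pincers_a_pivot (a point): Pincers a: steel shoemaker's pincers, teal handles, lying flat, 150 mm long, 18 mm tall, 0.18 kg. This point: on the upright hinge pin, half-way up (9 mm over their support). Jaws reach 40 mm to one side, handles 110 mm to the other; x points to the jaws along the half with the right handle, z up. All three look alike; only flexing tells if the hinge is free or seized.
- pincers_a_left (a point): Pincers a: middle of the grip part of the left handle, on the +y side, 58 mm behind the pin, half-way up; the handle is a bar 10 mm thick (seen from above) and 18 mm tall. Shut, the left and right points are 23 mm apart (33 mm over the handles' outsides); at the start 43 to 49 mm apart (53 to 60 mm over the outsides).
- pincers_a_right (a point): Pincers a: middle of the grip part of the right handle, on the -y side, 58 mm behind the pin, half-way up; the handle is a bar 10 mm thick (seen from above) and 18 mm tall. Shut, the left and right points are 23 mm apart (33 mm over the handles' outsides); at the start 43 to 49 mm apart (53 to 60 mm over the outsides).
- pincers_a_hinge (a joint): Pincers a: opening angle between the halves, rad. 0 = fully shut (the stop), grows as the handles spread, 0.6 = wide open, 0.35 to 0.46 at the start. A free hinge shuts with 1 to 2 N across the handles and stays where it is left; a seized hinge does not give even to 120 N of grip.
- pincers_b_pivot (a point): Pincers b: steel shoemaker's pincers, teal handles, lying flat, 150 mm long, 18 mm tall, 0.18 kg. This point: on the upright hinge pin, half-way up (9 mm over their support). Jaws reach 40 mm to one side, handles 110 mm to the other; x points to the jaws along the half with the right handle, z up. All three look alike; only flexing tells if the hinge is free or seized.
- pincers_b_left (a point): Pincers b: middle of the grip part of the left handle, on the +y side, 58 mm behind the pin, half-way up; the handle is a bar 10 mm thick (seen from above) and 18 mm tall. Shut, the left and right points are 23 mm apart (33 mm over the handles' outsides); at the start 43 to 49 mm apart (53 to 60 mm over the outsides).
- pincers_b_right (a point): Pincers b: middle of the grip part of the right handle, on the -y side, 58 mm behind the pin, half-way up; the handle is a bar 10 mm thick (seen from above) and 18 mm tall. Shut, the left and right points are 23 mm apart (33 mm over the handles' outsides); at the start 43 to 49 mm apart (53 to 60 mm over the outsides).
- pincers_b_hinge (a joint): Pincers b: opening angle between the halves, rad. 0 = fully shut (the stop), grows as the handles spread, 0.6 = wide open, 0.35 to 0.46 at the start. A free hinge shuts with 1 to 2 N across the handles and stays where it is left; a seized hinge does not give even to 120 N of grip.
- pincers_c_pivot (a point): Pincers c: steel shoemaker's pincers, teal handles, lying flat, 150 mm long, 18 mm tall, 0.18 kg. This point: on the upright hinge pin, half-way up (9 mm over their support). Jaws reach 40 mm to one side, handles 110 mm to the other; x points to the jaws along the half with the right handle, z up. All three look alike; only flexing tells if the hinge is free or seized.
- pincers_c_left (a point): Pincers c: middle of the grip part of the left handle, on the +y side, 58 mm behind the pin, half-way up; the handle is a bar 10 mm thick (seen from above) and 18 mm tall. Shut, the left and right points are 23 mm apart (33 mm over the handles' outsides); at the start 43 to 49 mm apart (53 to 60 mm over the outsides).
- pincers_c_right (a point): Pincers c: middle of the grip part of the right handle, on the -y side, 58 mm behind the pin, half-way up; the handle is a bar 10 mm thick (seen from above) and 18 mm tall. Shut, the left and right points are 23 mm apart (33 mm over the handles' outsides); at the start 43 to 49 mm apart (53 to 60 mm over the outsides).
- pincers_c_hinge (a joint): Pincers c: opening angle between the halves, rad. 0 = fully shut (the stop), grows as the handles spread, 0.6 = wide open, 0.35 to 0.46 at the start. A free hinge shuts with 1 to 2 N across the handles and stays where it is left; a seized hinge does not give even to 120 N of grip.
- polish_tin: Flat round black tin of shoe polish, 72 mm across, 32 mm tall, loose bystander near the robot. Origin at the centre of its underside.
- brown_tin: Flat round copper-brown tin, 64 mm across, 28 mm tall, loose bystander. Origin at the centre of its underside.
- heel_lift: Black rubber heel piece, 57 x 60 x 12 mm, loose bystander. Origin at its underside.
- glue_jar: Closed orange glue jar with yellow cap, 72 mm across, 90 mm tall, loose bystander. Origin at the centre of its underside.
- shoe_brush: Shoe brush, loose bystander lying at the back of the bench.
- cobbler_hammer: Hammer, loose bystander lying across the back of the bench.
Things that resemble listed ones, but are neither listed nor needed, are in the scene too. What is shaped like the part that bears pincers_b_pivot but blue or purple is not meant.

How it is judged:
By the outcome, as a careful person would: the job done as asked, in the order asked, and still so for the second after the job is handed in, with the robot touching nothing.
It also fails if it takes over 64 s, if anything falls off the work surface, if the arm or the gripper's body presses on something with over 40 N, if the wrist force passes 120 N, or if a joint passes its speed limit or range.

ROBOT

A 7-joint arm with a two-finger parallel gripper is mounted at the origin on the work surface. World frame = base frame: x ahead of the robot, y to its left, z up, the work surface at z = 0. Lengths are in m, angles in rad, forces in N, time in s.
With the tool pointing down it reaches from about 0.425 to 0.8 m from the base axis. Payload 8.3 kg.
Tool frame: the origin (TCP) lies midway between the tips of the shut fingers; the grasp point (between the pads) lies behind it (bot.hold_point_z is the z of the grasp point in the tool frame, in m); z points along the fingers, y is the direction in which the jaws open and shut (so a half turn about z gives the same grasp; the last joint's range is limited). The gripper opens to 85 mm and grips with 20 to 120 N. Pads are 22 mm wide; open, the fingers measure 114 mm over their backs; the gripper's body (76 mm by 85 mm) begins 54 mm behind the grasp point. The pads swing forward as they close: fully open they stand 13 mm farther back than shut.
Start: joints at [1.136, 0.383, 0.016, 1.37, -0.006, 1.388, -0.046], TCP at [0.227, -0.582, 0.195] pointing down, gripper open.
Joint ranges: [-2.95, 2.95], [-0.25, 2.06], [-1.52, 1.56], [0.18, 2.33], [-1.44, 4.58], [0.02, 2.06], [-3.01, 3.01]. Speed limits (rad/s): [2.39, 2.39, 3.01, 3.01, 3.14, 3.14, 3.14].

INTERFACE

Orientations are given as a rotation vector (axis times angle).
In Python, from cell import bot gives the robot as it stands.
- The arm moves only by the shell command python3 -m creep 'ROWS' [OPENING] [FORCE]. ROWS is JSON, a list of rows, each a list of 4 numbers: the shift along the world's x, y, z in mm, then the turn about the world's z in rad. A call has 1 to 12 rows; each row is the pose to reach, as a shift and turn from the pose commanded when the call began; what a row does not reach only later rows make up. A row lasts 1/10 s, in which the tool goes at most 50 mm and 8.59 degrees, less where a joint would pass 70% of its speed; a pose out of reach is approached as far as the arm can. A call with a gripper value outside its range is refused whole. OPENING is the opening, from 0 (shut) to 1 (fully open), set as the call begins (- or left out, the last holds). The fingers move at their own pace and stop on an object; FORCE is the grip in N (left out, the last holds). Time passes only in rows, so rows that repeat a pose let the fingers close. It gives the time, the measured TCP pose, the force and the opening at its end, in the units of the state.
- bot.get_obs(): the state, without advancing time (a new reading comes with each control period).
- bot.get_image(name): name is "side" or "top" or "wrist"; returns the picture (384x512x3 uint8, red, green, blue); there is no depth.
- bot.camera_params(name): a dict with "camera_matrix" (3x3 intrinsics, pixels), "R" (3x3) and "t" (3): a world point X has camera coordinates R X + t. Camera axes: x right, y down, z forward; pixel columns grow to the right and rows downward; lengths in m; the calibration is good to about 2 mm. A picture is of the moment at which its call begins: read the wrist's pose just before it. camera_params takes no time and is no camera call; for the wrist camera it gives the pose at the moment of the call.
- bot.hand_in(): hands the job in, once; it reports no verdict.
The state is a dict: "clock": time; "joint_positions": joint angles; "joint_vel": joint speeds; "effort": joint torques, N m; "eef_pos": TCP position; "tcp_rot": TCP orientation; "force": force on the tool from outside, world axes, zero at the start; "ft_torque": the same for the moment, N m; "gripper_width": opening from 0.0 (shut) to 1.0 (fully open).
Only numpy, scipy, OpenCV 4.12 (cv2) and the standard library are available. Lean on these libraries where they do the work, as an engineer would, in place of code of your own. Each camera call takes 0.05 s, during which the arm holds its last target.

## Working session

There is one attempt and no reset: what is moved stays moved. The work goes in short steps, Python scripts to look and compute and a shell command to move; the robot and the scene stay as the last step left them, time stands still between calls to the robot, and variables do not carry over. Pictures are saved under pics/ and viewed, and the job is handed in when it is done.

```bash
ls; mkdir -p pics; python3 - <<'E'
from cell import bot
import cv2
o=bot.get_obs();print(o['clock'],o['eef_pos'],o['tcp_rot'],o['gripper_width'],o['force'],bot.hold_point_z)
for n in ("top","side"):
    im=bot.get_image(n);cv2.imwrite(f"pics/{n}0.png",im[:,:,::-1])
    p=bot.camera_params(n);print(n,p)
E
```

```text
pics
0.0 [ 0.22689273 -0.58171719  0.19423891] [-3.08545078e+00 -5.80484521e-01  6.13278696e-04] 1.0001016468311283 [0.24742512 0.37150729 0.14380391] -0.0187
top {'camera_matrix': array([[400.11388813,   0.        , 253.78509962],
       [  0.        , 400.11388813, 195.45118308],
       [  0.        ,   0.        ,   1.        ]]), 'R': array([[ 0.02677281, -0.99964059,  0.0013806 ],
       [-0.99218755, -0.02674149, -0.12185545],
       [ 0.12184857,  0.0018926 , -0.9925469 ]]), 't': array([-0.03064975,  0.48575985,  1.30774508])}
side {'camera_matrix': array([[423.90206798,   0.        , 260.77981799],
       [  0.        , 423.90206798, 194.32222619],
       [  0.        ,   0.        ,   1.        ]]), 'R': array([[-0.99905673, -0.0382829 ,  0.02049551],
       [-0.04166255,  0.71198032, -0.70096237],
       [ 0.01224247, -0.70115507, -0.7129037 ]]), 't': array([0.48498094, 0.04315713, 1.42832755])}
```

View pics/top0.png

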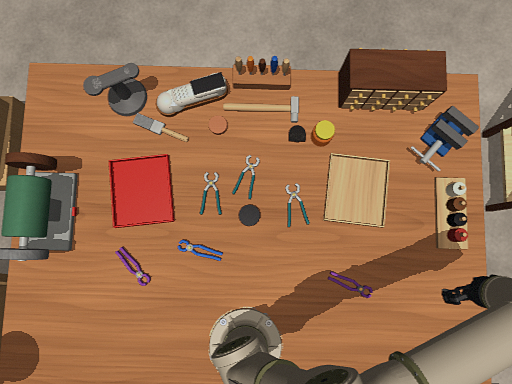

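View pics/side0.png

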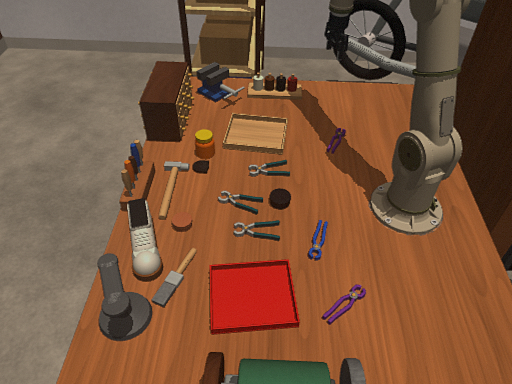

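The top view shows teal pairs at (210,193), (247,176) and (295,206). The blue pair (200,250) and the purple pairs (133,265) and (350,285) are the decoys. The red repair tray is at (142,190), to the left (+y), and the wooden stock tray at (357,190). I'll confirm with an enlarged crop and measure.

```bash
cat > h.py <<'E'
import numpy as np, cv2
from cell import bot
def unproj(n,u,v,z,p=None):
    p=p or bot.camera_params(n);K,R,t=p['camera_matrix'],p['R'],p['t']
    d=R.T@np.linalg.solve(K,[u,v,1.]);c=-R.T@t
    return c+d*(z-c[2])/d[2]
def proj(n,X,p=None):
    p=p or bot.camera_params(n);c=p['R']@np.array(X)+p['t'];q=p['camera_matrix']@c;return q[:2]/q[2]
E
python3 - <<'E'
from h import *
im=cv2.imread("pics/top0.png")
x0,y0,w,h=180,140,150,100
c=cv2.resize(im[y0:y0+h,x0:x0+w],None,fx=5,fy=5,interpolation=cv2.INTER_CUBIC)
cv2.imwrite("pics/crop0.png",c)
hsv=cv2.cvtColor(im,cv2.COLOR_BGR2HSV)
m=cv2.inRange(hsv,(80,90,25),(100,255,160))
m[:, :185]=0;m[:,330:]=0;m[:140]=0;m[240:]=0
n,l,s,ce=cv2.connectedComponentsWithStats(m)
for i in range(1,n):
    if s[i,4]>8:
        ys,xs=np.where(l==i);print(s[i],ce[i].round(1),unproj("top",*ce[i],0.018).round(4))
for nm,q in dict(red=[(109,158),(169,154),(175,222),(113,228)],wood=[(331,153),(390,158),(384,227),(325,222)]).items():
    P=np.array([unproj("top",u,v,.028)[:2] for u,v in q]);print(nm,P.round(3).tolist(),P.mean(0))
E
```

```text
[233 172  12  22  56] [238.2 182.4] [0.531  0.0364 0.018 ]
[249 175   6  24  53] [251.2 186.5] [ 0.5182 -0.008   0.018 ]
[200 191   7  23  59] [203.1 202.2] [0.4604 0.1522 0.018 ]
[216 191   6  23  59] [218.  202.2] [0.4618 0.1022 0.018 ]
[300 201   9  23  61] [304.  212.1] [ 0.4361 -0.1875  0.018 ]
[288 203   3  24  69] [289. 214.] [ 0.4282 -0.1372  0.018 ]
red [[0.601, 0.476], [0.62, 0.273], [0.391, 0.241], [0.365, 0.446]] [0.49443353 0.35904956]
wood [[0.639, -0.276], [0.627, -0.475], [0.393, -0.452], [0.404, -0.256]] [ 0.51565261 -0.36486671]
```

View pics/crop0.png

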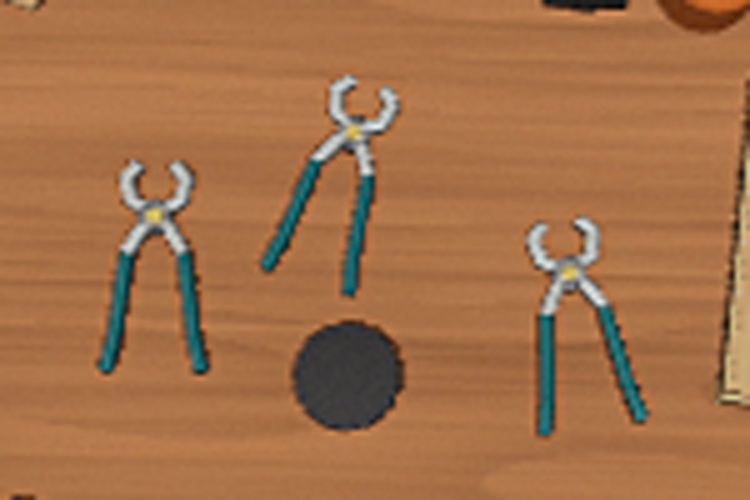

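The crop confirms it: three teal-handled pairs, with their gold pins at crop (154,215), (355,131) and (569,272). The black disc at (349,376) is the polish tin. Next I'll compute the grasp poses.

```bash
python3 - <<'E'
from h import *
from scipy.spatial.transform import Rotation as Ro
o=bot.get_obs();R=Ro.from_rotvec(o['tcp_rot']).as_matrix();print("tool y yaw",np.arctan2(R[1,1],R[0,1]),"z",R[:,2],o['joint_positions'])
piv={'L':(154,215),'M':(355,131),'R':(569,272)}
H={'M':[(238.2,182.4),(251.2,186.5)],'L':[(203.1,202.2),(218,202.2)],'R':[(289,214),(304,212.1)]}
for k in piv:
    p=unproj("top",180+(piv[k][0]+.5)/5-.5,140+(piv[k][1]+.5)/5-.5,.02)[:2]
    a,b=[unproj("top",*q,.015)[:2] for q in H[k]]
    ua,ub=[(p-q)/np.linalg.norm(p-q) for q in (a,b)]
    d=ua+ub;d/=np.linalg.norm(d)
    g=p-d*.056
    print(k,"pivot",p.round(4),"dist",np.linalg.norm(p-a).round(4),np.linalg.norm(p-b).round(4),"bisector yaw",np.arctan2(d[1],d[0]).round(3),"grip",g.round(4),"r",np.linalg.norm(g).round(3),"y-axis yaw",(np.arctan2(d[1],d[0])+np.pi/2).round(3))
print(unproj("top",249,214.5,.032))
E
```

```text
tool y yaw -1.1989635240316523 z [-6.49992445e-04  1.63402537e-03 -9.99998454e-01] [ 1.13608431  0.38419541  0.01640129  1.37101247 -0.00632425  1.38819221
 -0.04651406]
L pivot [0.5274 0.1302] dist 0.0704 0.071 bisector yaw 0.038 grip [0.4714 0.1281] r 0.489 y-axis yaw 1.609
M pivot [ 0.5888 -0.004 ] dist 0.0703 0.0704 bisector yaw -0.279 grip [0.535  0.0114] r 0.535 y-axis yaw 1.291
R pivot [ 0.4961 -0.1509] dist 0.0688 0.0703 bisector yaw 0.18 grip [ 0.441  -0.1609] r 0.469 y-axis yaw 1.751
[ 0.42205385 -0.00343236  0.032     ]
```

```bash
python3 -m creep '[[20,40,0,-0.02],[60,120,0,-0.06],[100,200,0,-0.1],[140,280,-10,-0.14],[175,350,-20,-0.17],[200,395,-30,-0.19],[214,421,-40,-0.19],[214,421,-45,-0.19],[214,421,-45,-0.19]]' 1 60; python3 - <<'E'
from h import *
o=bot.get_obs();p=bot.camera_params("wrist");im=bot.get_image("wrist")
cv2.imwrite("pics/w1.png",cv2.resize(im[:,:,::-1],None,fx=1.5,fy=1.5))
print(o['clock'],o['eef_pos'],o['joint_positions'].round(2),o['force'].round(2),p)
E
```

```text
clock: 1.0
eef_pos: [0.4274, -0.1865, 0.1558]
tcp_rot: [3.128, 0.285, 0.0]
force: [1.4, 0.3, -0.1]
gripper_width: 1.0
1.0 [ 0.42740606 -0.18645206  0.1557568 ] [ 0.63  0.08 -0.3   1.83  0.03  1.23 -1.07] [ 1.44  0.29 -0.1 ] {'camera_matrix': array([[329.64075394,   0.        , 253.80985248],
       [  0.        , 329.64075394, 199.50947782],
       [  0.        ,   0.        ,   1.        ]]), 'R': array([[ 0.17950881, -0.98375578,  0.00107555],
       [-0.93602288, -0.17046221,  0.30790226],
       [-0.30271729, -0.05627791, -0.95141739]]), 't': array([-0.25966902,  0.34039232,  0.46119269])}
```

View pics/w1.png

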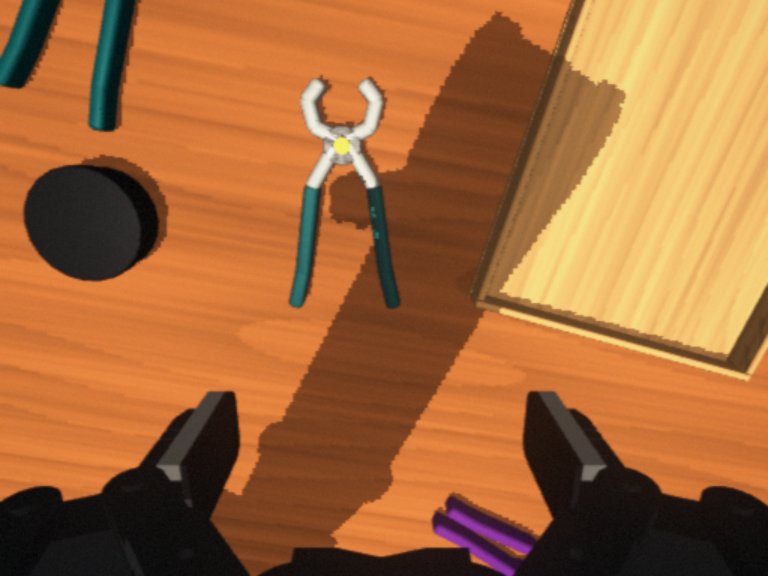

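The wrist view shows the right-hand pair with its pin at (342,146), teal handles running from (314,188) to (297,303) and from (374,188) to (392,303). I'll measure the grip point from this.

```bash
cat >> h.py <<'E'
def meas(n,piv,hl,hr,s=1.5,p=None):
    "piv: pin pixel; hl,hr: (start,end) pixels of handles; scaled picture"
    f=lambda q,z:unproj(n,(q[0]+.5)/s-.5,(q[1]+.5)/s-.5,z,p)[:2]
    P=f(piv,.019);a=[f(q,.018) for q in hl];b=[f(q,.018) for q in hr]
    print("pivot",P.round(4),"hl",np.round(a,4).tolist(),"hr",np.round(b,4).tolist())
    e=[(P-(x[0]+x[1])/2) for x in (a,b)]; d=sum(x/np.linalg.norm(x) for x in e);d/=np.linalg.norm(d)
    g=P-d*.057
    print("dist end",np.linalg.norm(P-a[1]),np.linalg.norm(P-b[1]),"bis",np.arctan2(d[1],d[0]),"grip",g)
    from scipy.spatial.transform import Rotation as Ro
    o=bot.get_obs();M=Ro.from_rotvec(o['tcp_rot']).as_matrix()
    yw=np.arctan2(M[1,1],M[0,1]);w=np.arctan2(d[1],d[0])-np.pi/2-yw;w=(w+np.pi/2)%np.pi-np.pi/2
    print("tool",o['eef_pos'],"shift mm",((g-o['eef_pos'][:2])*1000).round(1),"turn",round(w,3),"clock",o['clock'])
    return g
E
python3 - <<'E'
from h import *
meas("wrist",(342,146),((314,188),(297,303)),((374,188),(392,303)))
E
```

```text
pivot [ 0.4998 -0.1387] hl [[0.4717, -0.1256], [0.3947, -0.1257]] hr [[0.4788, -0.1624], [0.4069, -0.1883]]
dist end 0.10584874121361462 0.10527349922483922 bis 0.1888728703404819 grip [ 0.44377774 -0.14941347]
tool [ 0.43057261 -0.17721593  0.15438474] shift mm [13.2 27.8] turn -0.003 clock 1.05
```

The wrist measurement, corrected for the motion during the shot, agrees with the top view to about 3 mm. Descending, then squeezing.

```bash
python3 -m creep '[[0,0,-15,0],[0,0,-50,0],[0,1,-90,0],[0,1,-125,0],[0,1,-141,0],[0,1,-147,0],[0,1,-147,0],[0,1,-147,0],[0,1,-147,0]]' 1 60; python3 - <<'E'
from h import *
im=bot.get_image("wrist")
cv2.imwrite("pics/w2.png",cv2.resize(im[:,:,::-1],None,fx=1.5,fy=1.5))
E
```

```text
clock: 1.95
eef_pos: [0.428, -0.1878, 0.0103]
tcp_rot: [3.128, 0.285, 0.003]
force: [-0.1, 0.7, 0.2]
gripper_width: 0.998
```

View pics/w2.png

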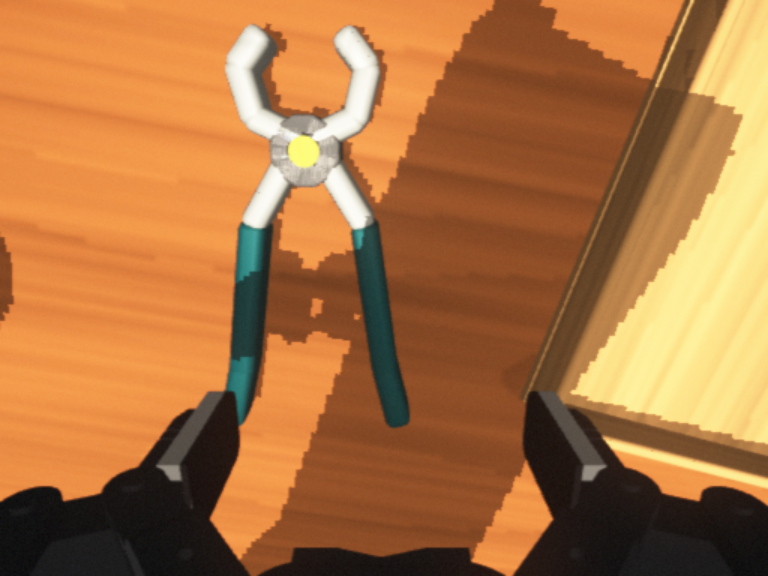

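Each call measures its shift from the pose actually commanded, so the unreached part of the last call was dropped. The tool is short by about (13, 27) mm. I'll lift a little, shift and descend.

```bash
python3 -m creep '[[0,0,20,0],[7,15,20,0],[12,27,20,0],[12,27,20,0],[12,27,20,0]]'; python3 - <<'E'
from h import *
p=bot.camera_params("wrist");o=bot.get_obs();im=bot.get_image("wrist")
cv2.imwrite("pics/w3.png",cv2.resize(im[:,:,::-1],None,fx=1.5,fy=1.5));print(o['eef_pos'])
import pickle;pickle.dump(p,open("p3.pkl","wb"))
E
```

```text
clock: 2.5
eef_pos: [0.4392, -0.1607, 0.0295]
tcp_rot: [3.128, 0.286, 0.001]
force: [0.5, 0.2, -0.7]
gripper_width: 1.001
[ 0.43920605 -0.16073356  0.02952767]
```

View pics/w3.png

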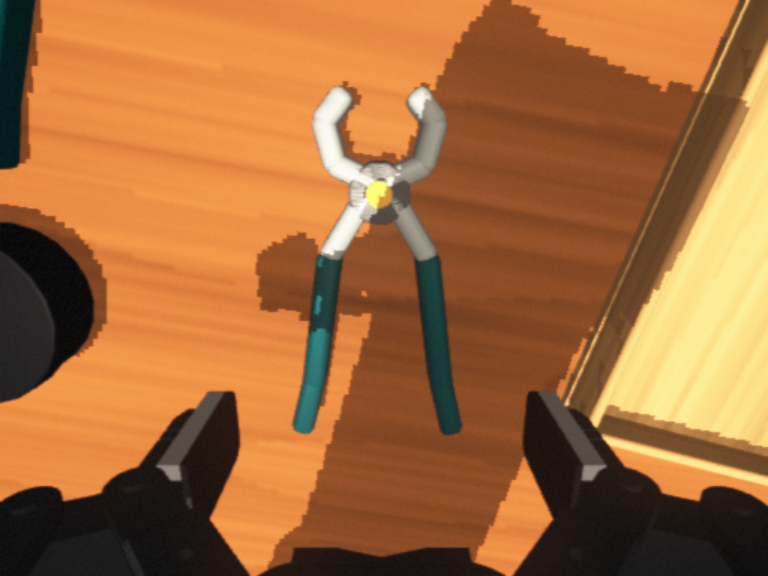

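The handles are now centred between the fingers, with ends at (305,430) and (450,430). Descending.

```bash
python3 -m creep '[[0,0,-15,0],[0,0,-28,0],[0,0,-28,0],[0,0,-28,0]]'; python3 -m creep '[[0,0,0,0],[0,0,0,0],[0,0,0,0],[0,0,0,0]]' 0 20;python3 -m creep '[[0,0,0,0],[0,0,0,0],[0,0,0,0],[0,0,0,0]]' 0 60; python3 - <<'E'
from h import *
im=bot.get_image("wrist");cv2.imwrite("pics/w4.png",im[:,:,::-1])
E
```

```text
clock: 2.95
eef_pos: [0.4385, -0.1605, 0.0008]
tcp_rot: [-3.128, -0.284, 0.002]
force: [0.8, 0.3, -0.8]
gripper_width: 1.003
clock: 3.35
eef_pos: [0.4392, -0.1604, 0.0014]
tcp_rot: [3.128, 0.285, 0.001]
force: [0.7, -0.5, -1.0]
gripper_width: 0.332
clock: 3.75
eef_pos: [0.4391, -0.1603, 0.0011]
tcp_rot: [-3.129, -0.285, -0.0]
force: [-0.2, -0.6, -1.0]
gripper_width: -0.001
```

View pics/w4.png

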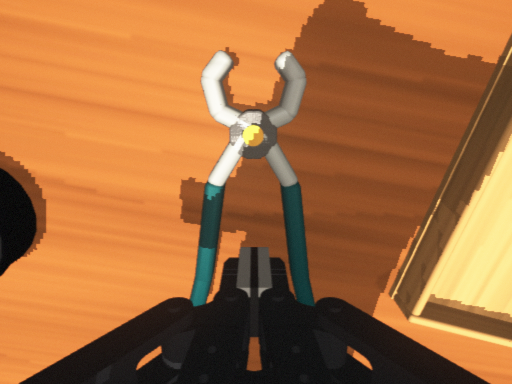

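The gripper shut fully without catching the handles. I'll check the geometry by projecting known points into the picture.

```bash
python3 - <<'E'
from h import *
from scipy.spatial.transform import Rotation as Ro
o=bot.get_obs();M=Ro.from_rotvec(o['tcp_rot']).as_matrix();p=bot.camera_params("wrist")
for z in (0,-.0187,-.04):
    X=o['eef_pos']+M[:,2]*z;print(z,X.round(4),proj("wrist",X,p))
print("cam",-p['R'].T@p['t'])
for q in [(253,134),(200,300),(307,300),(290,184),(214,184)]: print(q,unproj("wrist",*q,.018))
im=bot.get_image("top");c=im[140:250,180:340];cv2.imwrite("pics/t5.png",cv2.resize(c[:,:,::-1],None,fx=5,fy=5))
im=bot.get_image("side");c=im[120:270,200:360];cv2.imwrite("pics/s5.png",cv2.resize(c[:,:,::-1],None,fx=4,fy=4))
E
```

```text
0 [ 0.439  -0.1603  0.0011] [254.83788652 233.6052341 ]
-0.0187 [ 0.439  -0.1603  0.0198] [254.9714522 247.8115104]
-0.04 [ 0.439  -0.1603  0.0411] [255.16068607 267.93875173]
cam [ 0.51650817 -0.14540333  0.17957707]
(253, 134) [ 0.49779636 -0.14854826  0.018     ]
(200, 300) [ 0.40017547 -0.13551621  0.018     ]
(307, 300) [ 0.41113383 -0.19568857  0.018     ]
(290, 184) [ 0.47651337 -0.17150549  0.018     ]
(214, 184) [ 0.46959093 -0.13356418  0.018     ]
```

View pics/t5.png

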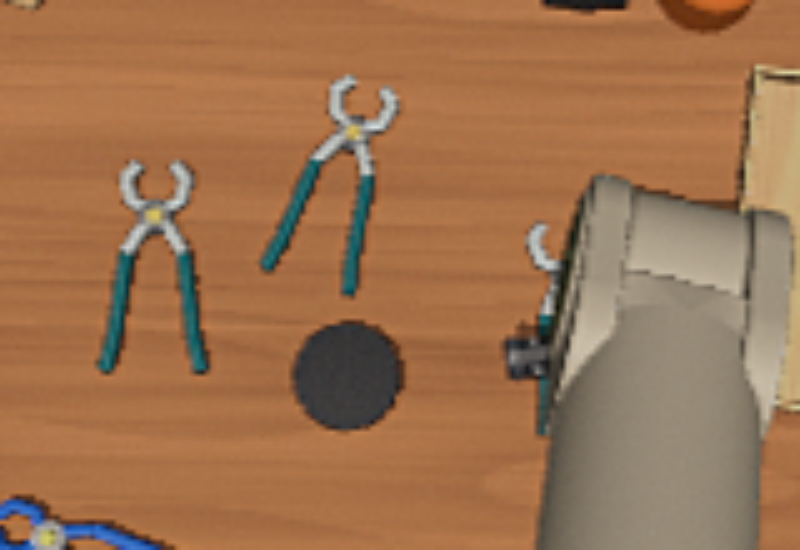

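View pics/s5.png

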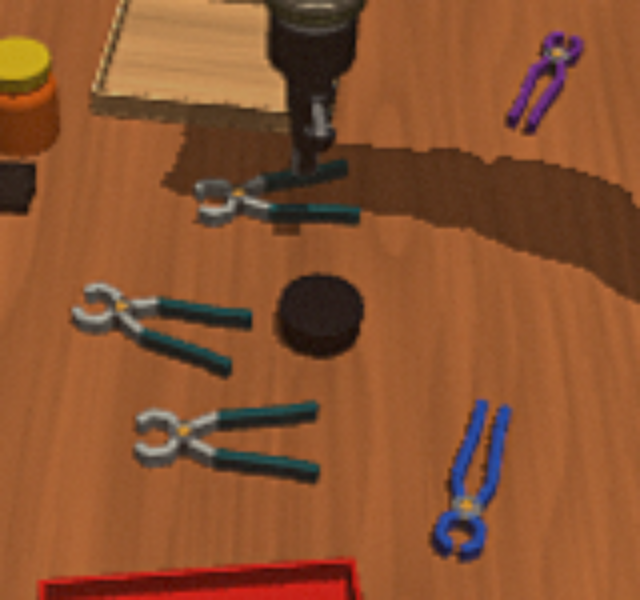

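```bash
python3 - <<'E'
from h import *
o=bot.get_obs()
for z in (0,.0187,.03,.04):
    print(z,(proj("side",o['eef_pos']+[0,0,z])-[200,120])*4+1.5)
for X in ([.497,-.1485,.018],[.4001,-.1355,.018],[.411,-.1957,.018]): print((proj("side",X)-[200,120])*4+1.5)
a=cv2.imread("pics/w4.png");cv2.imwrite("pics/w4c.png",cv2.resize(a[220:350,180:330],None,fx=4.5,fy=4.5,interpolation=cv2.INTER_CUBIC))
s=cv2.imread("pics/s5.png");cv2.imwrite("pics/s5c.png",cv2.resize(s[60:240,180:380],None,fx=3,fy=3,interpolation=cv2.INTER_CUBIC))
E
```

```text
0 [302.20896915 199.95313244]
0.0187 [303.13428677 184.58552512]
0.03 [303.70128289 175.16889499]
0.04 [304.20807246 166.75217091]
[238.51085457 192.21411406]
[346.23334792 206.36324803]
[334.12635145 161.72670198]
```

View pics/w4c.png

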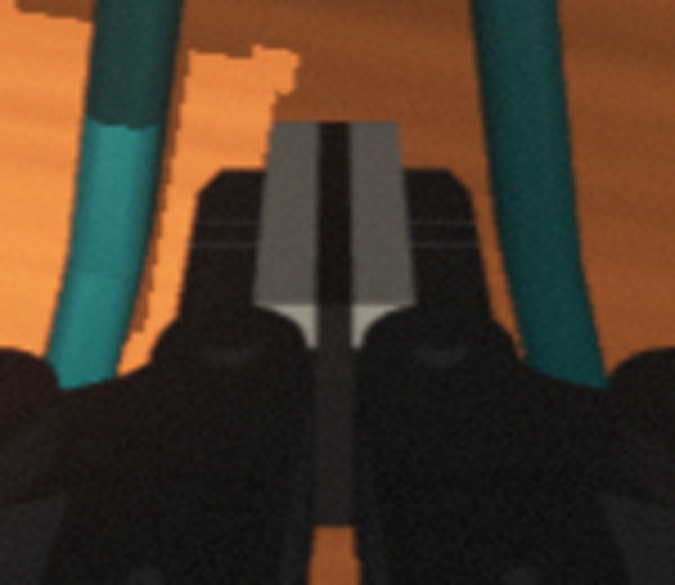

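View pics/s5c.png

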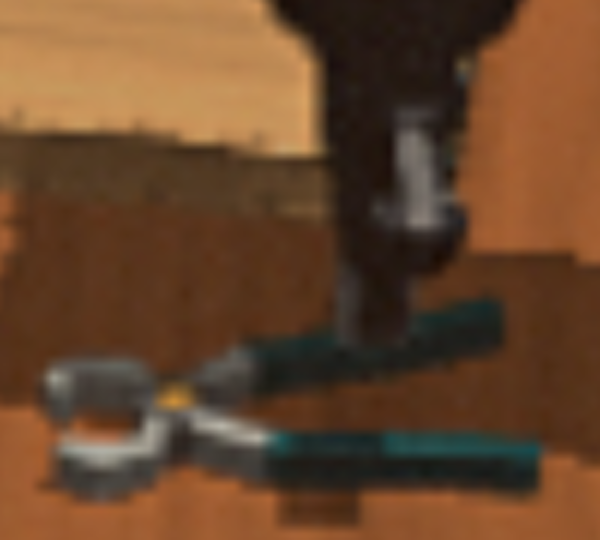

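Both views show the real tips about 30 mm above the reported TCP: in the side view they sit at row ~173 where z=0 should be ~200, and in the wrist view at row 247 where it should be 234. So the fingers closed above the handles without touching. I'll open and go lower in small steps, watching the force.

```bash
python3 -m creep '[[0,0,0,0],[0,0,0,0],[0,0,0,0],[0,0,0,0],[0,0,0,0],[0,0,0,0],[0,0,0,0]]' 1 20; python3 -m creep '[[0,0,-8,0],[0,0,-16,0],[0,0,-22,0],[0,0,-22,0]]'; python3 - <<'E'
from h import *
im=bot.get_image("side");c=im[135:185,240:300];cv2.imwrite("pics/s6.png",cv2.resize(c[:,:,::-1],None,fx=12,fy=12,interpolation=cv2.INTER_CUBIC))
o=bot.get_obs();print(o['eef_pos'],o['force'])
for z in (0,.01,.02,.03,.04): print(z,(proj("side",[*o['eef_pos'][:2],z])-[240,135])*12+5.5)
E
```

```text
clock: 4.6
eef_pos: [0.4391, -0.1604, 0.0011]
tcp_rot: [-3.129, -0.285, -0.0]
force: [0.0, -0.6, 0.3]
gripper_width: 0.999
clock: 5.0
eef_pos: [0.438, -0.1599, -0.0222]
tcp_rot: [-3.127, -0.285, 0.003]
force: [0.5, -0.1, 0.3]
gripper_width: 0.999
[ 0.43841564 -0.1600744  -0.02167702] [ 0.24924543  0.22236539 -0.33241019]
0 [429.60404936 424.25855167]
0.01 [431.09114235 399.72889307]
0.02 [432.59207841 374.97089232]
0.03 [434.10705176 349.9813461 ]
0.04 [435.63626023 324.75699092]
```

View pics/s6.png

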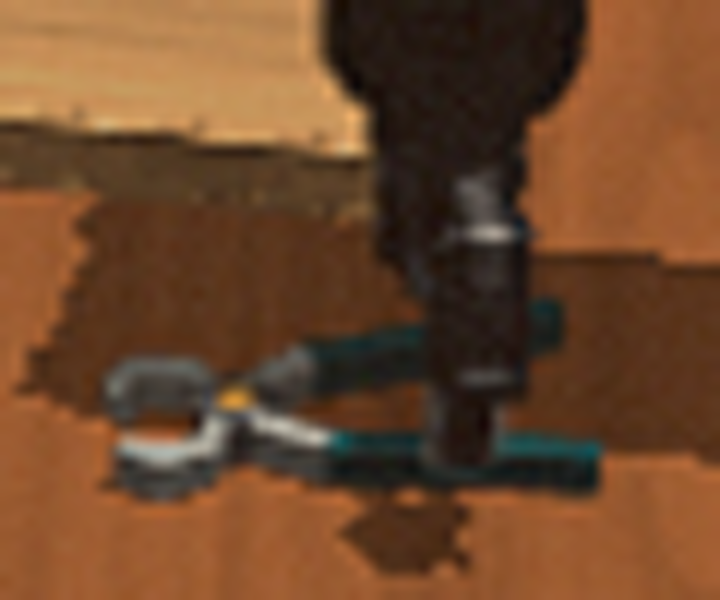

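In the side view the near open fingertip (row 465) is still about 29 mm above the bench, and there's no contact force. Going down another 14 mm and looking again.

```bash
python3 -m creep '[[0,0,-7,0],[0,0,-14,0],[0,0,-14,0]]'; python3 - <<'E'
from h import *
im=bot.get_image("side");c=im[135:185,240:300];cv2.imwrite("pics/s7.png",cv2.resize(c[:,:,::-1],None,fx=12,fy=12,interpolation=cv2.INTER_CUBIC))
o=bot.get_obs();print(o['eef_pos'],o['force'])
for z in (0,.01,.02,.03,.04): print(z,(proj("side",[o['eef_pos'][0],-.111,z])-[240,135])*12+5.5)
E
```

```text
clock: 5.35
eef_pos: [0.4383, -0.1601, -0.036]
tcp_rot: [-3.128, -0.285, 0.002]
force: [-0.9, -0.4, -0.3]
gripper_width: 1.003
[ 0.43851566 -0.1601072  -0.03552796] [-0.05318217  0.8159433   0.90539735]
0 [426.92307292 535.15811237]
0.01 [428.4314731  510.59295899]
0.02 [429.95423738 485.79387808]
0.03 [431.49157191 460.75751221]
0.04 [433.04368683 435.4804394 ]
```

View pics/s7.png

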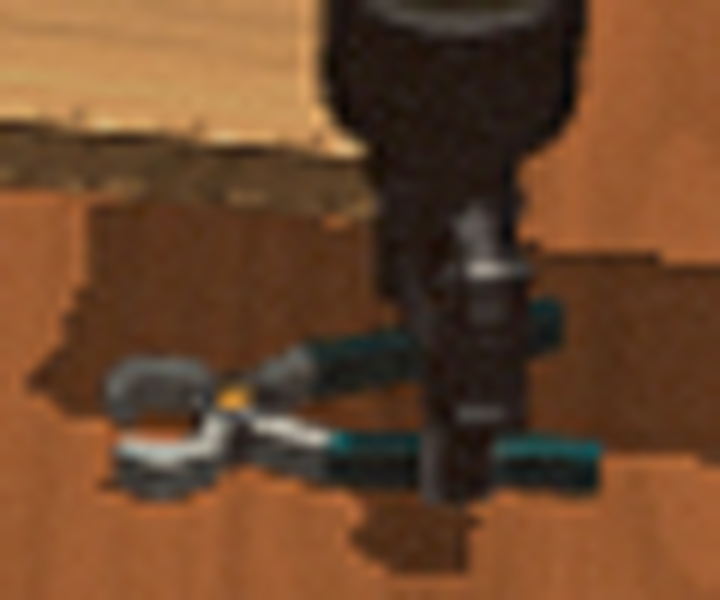

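The tip is now at row ~500, about 14 mm up and alongside the handle. Closing gently.

```bash
python3 -m creep '[[0,0,0,0],[0,0,0,0],[0,0,0,0],[0,0,0,0],[0,0,0,0],[0,0,0,0]]' 0 20; python3 -m creep '[[0,0,0,0],[0,0,0,0],[0,0,0,0]]' 0 60; python3 - <<'E'
from h import *
im=bot.get_image("wrist");cv2.imwrite("pics/w8.png",im[:,:,::-1])
E
```

```text
clock: 6.0
eef_pos: [0.4395, -0.1607, -0.0342]
tcp_rot: [3.128, 0.285, 0.002]
force: [-2.5, 0.0, 7.7]
gripper_width: 0.376
clock: 6.3
eef_pos: [0.4396, -0.1608, -0.0338]
tcp_rot: [3.128, 0.285, 0.002]
force: [-3.5, 0.1, 11.7]
gripper_width: 0.351
```

View pics/w8.png

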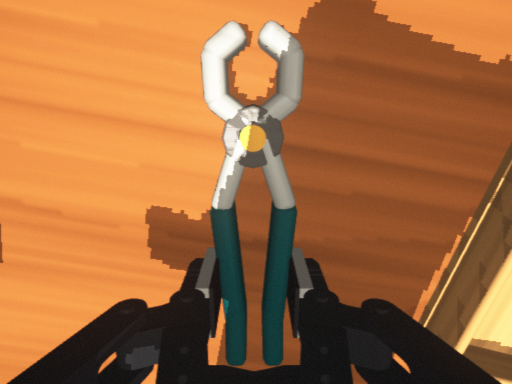

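This pair is free: the handles closed from about 55 mm to about 30 mm. The +11.7 N upward force means the tips are brushing the bench. Lifting while still squeezing.

```bash
python3 -m creep '[[0,0,4,0],[0,0,10,0],[0,0,25,0],[0,0,50,0],[0,0,80,0],[0,0,100,0],[0,0,114,0],[0,0,114,0],[0,0,114,0]]' 0 60; python3 - <<'E'
from h import *
im=bot.get_image("wrist");cv2.imwrite("pics/w9.png",im[:,:,::-1])
im=bot.get_image("side");cv2.imwrite("pics/s9.png",cv2.resize(im[80:230,190:350,::-1],None,fx=4,fy=4))
o=bot.get_obs();print(o['eef_pos'],o['force'])
E
```

```text
clock: 7.25
eef_pos: [0.4388, -0.1603, 0.0788]
tcp_rot: [-3.129, -0.285, 0.0]
force: [-0.0, -0.3, -2.4]
gripper_width: 0.351
[ 0.43820464 -0.16003678  0.07797572] [-0.0902786   0.5609079  -1.50355591]
```

View pics/w9.png

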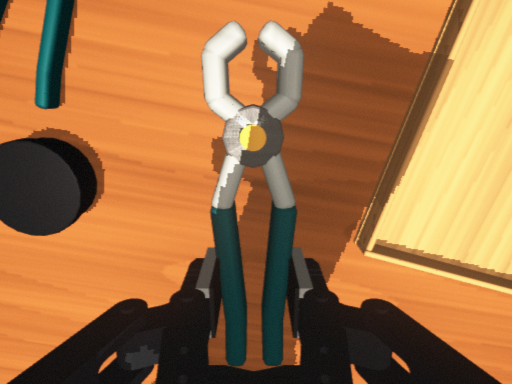

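View pics/s9.png

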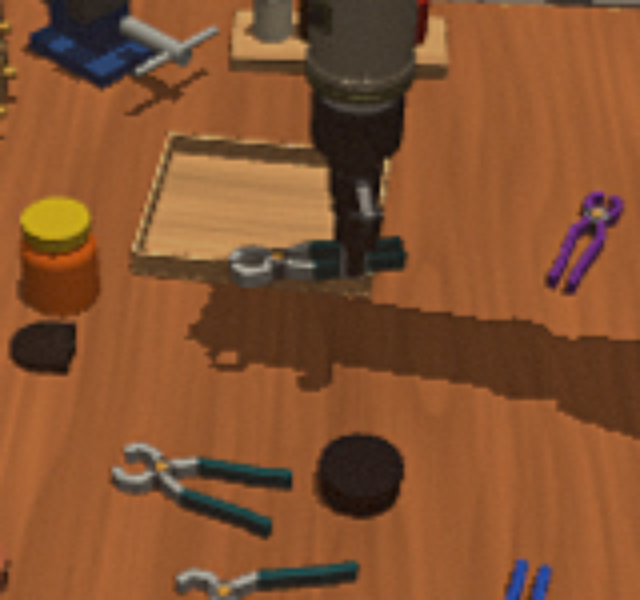

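In the side and wrist views the pair is held level and steady at 0.351, which is the stop, so it's shut. Carrying it to the stock tray's far (−y) lane, aiming for TCP ≈ (0.4875, −0.4026) with a turn of −0.28.

```bash
python3 -m creep '[[4,-20,0,-0.03],[11,-52,0,-0.07],[18,-86,0,-0.11],[25,-120,0,-0.15],[31,-154,0,-0.19],[38,-188,0,-0.23],[44,-220,0,-0.26],[49,-243,0,-0.28],[49,-243,0,-0.28],[49,-243,0,-0.28],[49,-243,0,-0.28]]'; python3 - <<'E'
from h import *
im=bot.get_image("wrist");cv2.imwrite("pics/w10.png",im[:,:,::-1])
im=bot.get_image("side");cv2.imwrite("pics/s10.png",cv2.resize(im[80:230,190:350,::-1],None,fx=4,fy=4))
o=bot.get_obs();print(o['eef_pos'],o['force'])
E
```

```text
clock: 8.45
eef_pos: [0.4879, -0.4021, 0.0782]
tcp_rot: [-3.136, 0.152, 0.002]
force: [0.2, 0.4, -1.4]
gripper_width: 0.352
[ 0.48823499 -0.40213602  0.07888984] [ 0.70921894  1.03354991 -2.28231374]
```

View pics/w10.png

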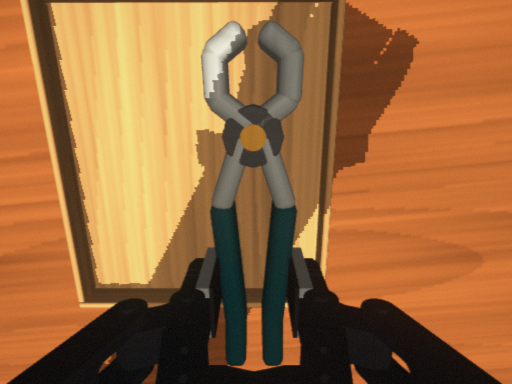

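View pics/s10.png

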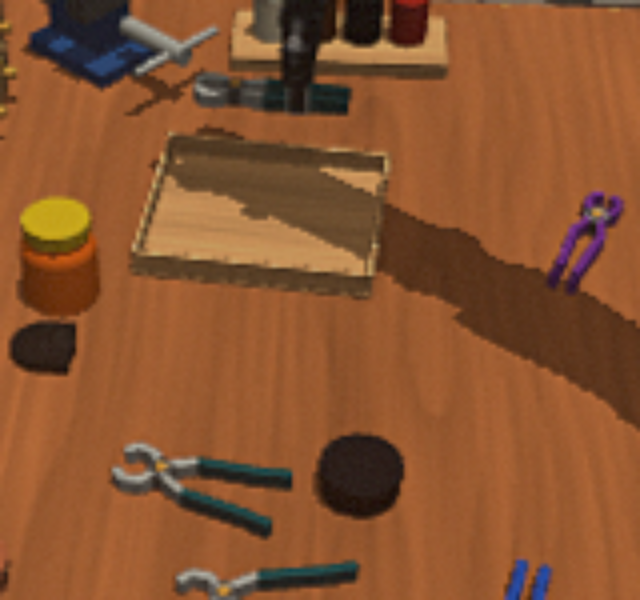

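The wrist view shows the pair above the tray's right lane, with the tray's near-left outer corner at about (82,303) and its right rim at about (332,150). I'll check the tray position from those.

```bash
python3 - <<'E'
from h import *
p=bot.camera_params("wrist")
for q in [(82,305),(26,3),(342,3),(333,150),(326,240)]: print(q,unproj("wrist",*q,.028,p).round(4))
c=np.array([.516,-.365]);x=np.array([.996,-.09]);y=np.array([.09,.996])
for q in [(82,305),(26,3),(342,3),(333,150),(326,240)]:
    d=unproj("wrist",*q,.028,p)[:2]-c;print((d@x*1000).round(1),(d@y*1000).round(1))
E
```

```text
(82, 305) [ 0.4164 -0.2537  0.028 ]
(26, 3) [ 0.6324 -0.2754  0.028 ]
(342, 3) [ 0.6135 -0.4681  0.028 ]
(333, 150) [ 0.5235 -0.4605  0.028 ]
(326, 240) [ 0.4551 -0.4535  0.028 ]
-109.2 101.9
107.9 99.7
106.4 -93.9
16.1 -94.4
-52.7 -93.6
```

The tray centre is about (+4, +4) mm from my estimate. Applying that and lowering.

```bash
python3 -m creep '[[2,2,-15,0],[4,4,-45,0],[4,4,-75,0],[4,4,-95,0],[4,4,-103,0],[4,4,-105,0],[4,4,-105,0]]'; python3 - <<'E'
from h import *
o=bot.get_obs();print(o['eef_pos'],o['force'])
E
```

```text
clock: 9.25
eef_pos: [0.4926, -0.3994, -0.0254]
tcp_rot: [3.138, -0.154, 0.001]
force: [0.4, -0.7, -1.7]
gripper_width: 0.354
[ 0.49256217 -0.39938022 -0.02542593] [ 0.40501679 -0.72624306 -1.68326163]
```

```bash
python3 -m creep '[[0,0,-2,0],[0,0,-3,0],[0,0,-3,0]]'; python3 -m creep '[[0,0,0,0],[0,0,0,0],[0,0,0,0],[0,0,0,0]]' 0.58 20;  python3 -m creep '[[0,0,10,0],[0,0,40,0],[0,0,75,0],[0,0,105,0],[0,0,120,0],[0,0,120,0]]'; python3 - <<'E'
from h import *
im=bot.get_image("wrist");cv2.imwrite("pics/w11.png",im[:,:,::-1])
o=bot.get_obs();print(o['eef_pos'],o['force'])
E
```

```text
clock: 9.55
eef_pos: [0.4924, -0.3996, -0.0283]
tcp_rot: [3.137, -0.154, 0.002]
force: [-0.1, 0.0, -2.2]
gripper_width: 0.352
clock: 9.95
eef_pos: [0.4922, -0.3994, -0.0287]
tcp_rot: [3.138, -0.154, 0.001]
force: [-0.4, -1.1, -0.1]
gripper_width: 0.581
clock: 10.55
eef_pos: [0.4935, -0.4004, 0.0942]
tcp_rot: [3.135, -0.154, 0.007]
force: [-0.3, -0.0, 0.2]
gripper_width: 0.58
[ 0.49246089 -0.39962959  0.09182372] [-0.13034715 -0.68787754 -0.58863787]
```

View pics/w11.png

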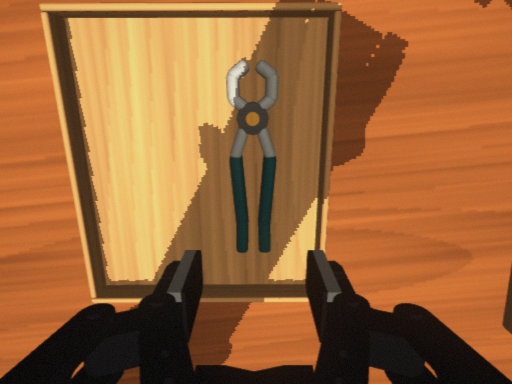

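The first pair lies flat and shut inside the tray, pin at (252,118). Next is the middle pair, target TCP ≈ (0.535, 0.011) with a turn of −0.18.

```bash
python3 -m creep '[[2,20,0,-0.01],[5,55,0,-0.03],[9,90,0,-0.05],[13,125,0,-0.07],[16,160,0,-0.08],[20,195,0,-0.1],[23,230,0,-0.11],[27,265,0,-0.13],[30,300,0,-0.14],[34,335,0,-0.15],[38,370,0,-0.17],[41,395,0,-0.18]]' 1 20;  python3 -m creep '[[1,15,0,0],[1,15,-20,0],[1,15,-40,0],[1,15,-50,0],[1,15,-50,0],[1,15,-50,0]]'; python3 - <<'E'
from h import *
p=bot.camera_params("wrist");o=bot.get_obs();im=bot.get_image("wrist");cv2.imwrite("pics/w12.png",cv2.resize(im[:,:,::-1],None,fx=1.5,fy=1.5))
import pickle;pickle.dump(p,open("p12.pkl","wb"))
print(o['eef_pos'],o['force'])
E
```

```text
clock: 11.8
eef_pos: [0.5316, -0.0014, 0.089]
tcp_rot: [-3.111, 0.433, 0.005]
force: [0.3, -0.5, 0.2]
gripper_width: 0.996
clock: 12.4
eef_pos: [0.5338, 0.0106, 0.0408]
tcp_rot: [-3.111, 0.436, 0.002]
force: [0.1, -0.3, 0.6]
gripper_width: 0.998
[0.53378532 0.01056892 0.04081787] [ 0.11138238 -0.27147656  0.59983218]
```

View pics/w12.png

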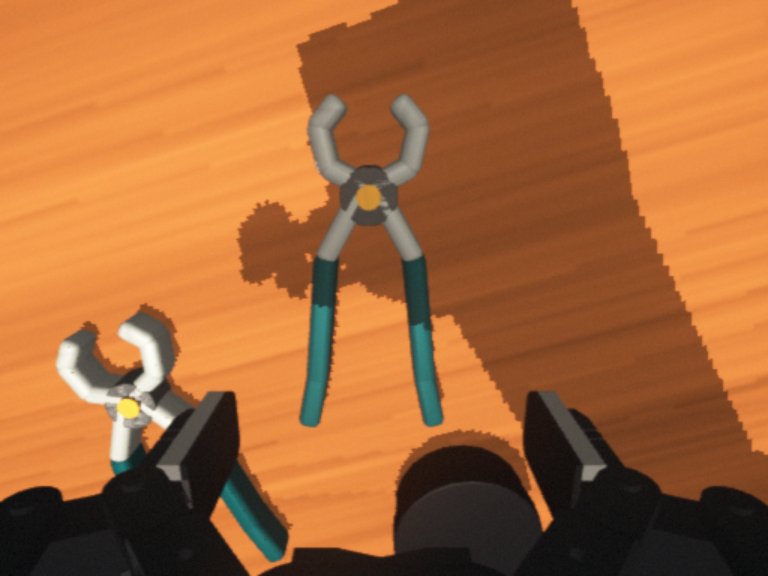

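The wrist view shows the middle pair with its pin at (369,197), handles (325,260)–(311,420) and (414,260)–(433,420). The left pair (pin 128,408) and the tin (460,530) are clear of the fingers.

```bash
python3 - <<'E'
from h import *
import pickle
p=pickle.load(open("p12.pkl","rb"))
meas("wrist",(369,197),((325,260),(311,420)),((414,260),(433,420)),p=p)
meas("wrist",(379,195),((328,258),(304,428)),((428,258),(452,428)),p=pickle.load(open("p3.pkl","rb")))
E
```

```text
pivot [0.5898 0.    ] hl [[0.57, 0.025], [0.4993, 0.0548]] hr [[0.5597, -0.0107], [0.4836, 0.0004]]
dist end 0.10583652578834135 0.10620080615524383 bis -0.27543103586233275 grip [0.53498652 0.0155109 ]
tool [0.53437522 0.01057329 0.04148585] shift mm [0.6 4.9] turn 0.003 clock 12.45
pivot [ 0.497  -0.1488] hl [[0.4693, -0.1334], [0.3915, -0.1343]] hr [[0.4764, -0.1721], [0.4032, -0.1986]]
dist end 0.10645618714744817 0.10617148065827928 bis 0.17445332367621388 grip [ 0.44085627 -0.15865547]
tool [0.53437522 0.01057329 0.04148585] shift mm [ -93.5 -169.2] turn 0.453 clock 12.45
```

Shift +4 mm in y and descend to TCP z ≈ −0.033, 1–2 mm higher than last time.

```bash
python3 -m creep '[[0,4,-10,0],[0,4,-35,0],[0,4,-60,0],[0,4,-73,0],[0,4,-73,0],[0,4,-73,0]]'; python3 -m creep '[[0,0,0,0],[0,0,0,0],[0,0,0,0],[0,0,0,0],[0,0,0,0],[0,0,0,0]]' 0 20; python3 -m creep '[[0,0,1,0],[0,0,1,0],[0,0,1,0]]' 0 60; python3 - <<'E'
from h import *
im=bot.get_image("wrist");cv2.imwrite("pics/w13.png",im[:,:,::-1])
E
```

```text
clock: 13.05
eef_pos: [0.5345, 0.0149, -0.0314]
tcp_rot: [-3.111, 0.435, -0.001]
force: [0.9, -1.1, 0.3]
gripper_width: 0.998
clock: 13.65
eef_pos: [0.5351, 0.0148, -0.0305]
tcp_rot: [-3.111, 0.436, -0.004]
force: [-1.7, -0.5, 6.0]
gripper_width: 0.64
clock: 13.95
eef_pos: [0.5349, 0.0148, -0.0299]
tcp_rot: [-3.111, 0.436, -0.003]
force: [-1.8, 0.8, 7.0]
gripper_width: 0.613
```

View pics/w13.png

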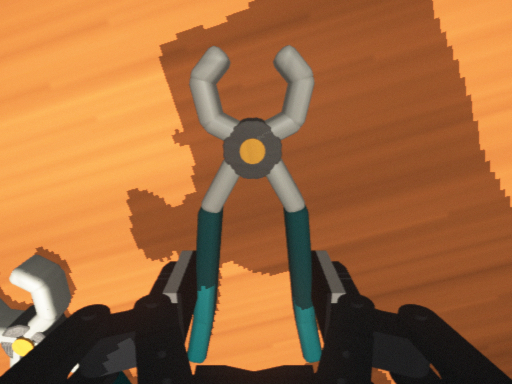

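The fingers stop at 0.61 even at 60 N and the handles stay spread, at (205,330) and (310,330). I'll hold a little longer at higher force to confirm, then leave this pair where it is and do the left pair first, so the free pairs go first as listed.

```bash
python3 -m creep '[[0,0,0,0],[0,0,0,0],[0,0,0,0],[0,0,0,0],[0,0,0,0]]' 0 90; python3 -m creep '[[0,0,0,0],[0,0,0,0],[0,0,0,0],[0,0,0,0],[0,0,0,0]]' 1 20; python3 -m creep '[[0,0,10,0],[0,0,35,0],[0,0,65,0],[0,0,75,0],[0,0,75,0]]'; python3 - <<'E'
from h import *
p=bot.camera_params("wrist");o=bot.get_obs();im=bot.get_image("wrist");cv2.imwrite("pics/w14.png",cv2.resize(im[:,:,::-1],None,fx=1.5,fy=1.5))
import pickle;pickle.dump(p,open("p14.pkl","wb"))
print(o['eef_pos'],o['force'])
E
```

```text
clock: 14.5
eef_pos: [0.5349, 0.0148, -0.0296]
tcp_rot: [-3.111, 0.435, -0.003]
force: [-2.8, -0.1, 11.0]
gripper_width: 0.599
clock: 15.0
eef_pos: [0.5339, 0.0147, -0.0311]
tcp_rot: [-3.111, 0.436, 0.0]
force: [0.7, -0.3, -0.1]
gripper_width: 1.001
clock: 15.5
eef_pos: [0.5356, 0.0147, 0.0463]
tcp_rot: [-3.111, 0.436, -0.006]
force: [-0.7, -0.1, -0.2]
gripper_width: 1.0
[0.53564853 0.0147473  0.04628206] [-0.73038338 -0.08276407 -0.15771965]
```

View pics/w14.png

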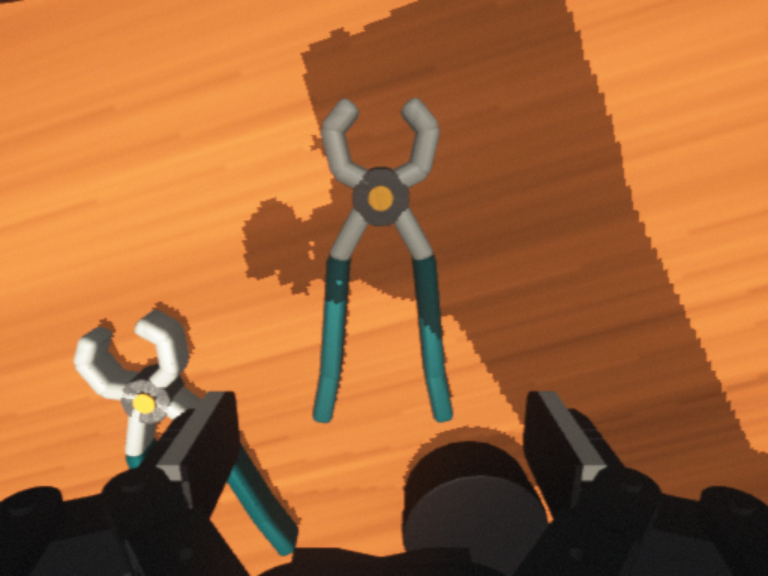

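The middle pair is unchanged after 90 N, so it is the seized one. Moving to the left pair: shift (−63, +115), turn +0.315.

```bash
python3 -m creep '[[-10,18,10,0.05],[-28,50,10,0.14],[-46,84,10,0.23],[-58,106,0,0.3],[-63,115,-5,0.315],[-63,115,-5,0.315],[-63,115,-5,0.315]]'; python3 - <<'E'
from h import *
p=bot.camera_params("wrist");o=bot.get_obs();im=bot.get_image("wrist");cv2.imwrite("pics/w15.png",cv2.resize(im[:,:,::-1],None,fx=1.5,fy=1.5))
import pickle;pickle.dump(p,open("p15.pkl","wb"))
print(o['eef_pos'],o['force'])
E
```

```text
clock: 16.25
eef_pos: [0.4713, 0.1283, 0.0385]
tcp_rot: [3.14, 0.054, -0.001]
force: [-0.1, -1.7, -0.7]
gripper_width: 0.999
[0.47131621 0.1282987  0.0384735 ] [-0.12007148 -1.68395901 -0.68491748]
```

View pics/w15.png

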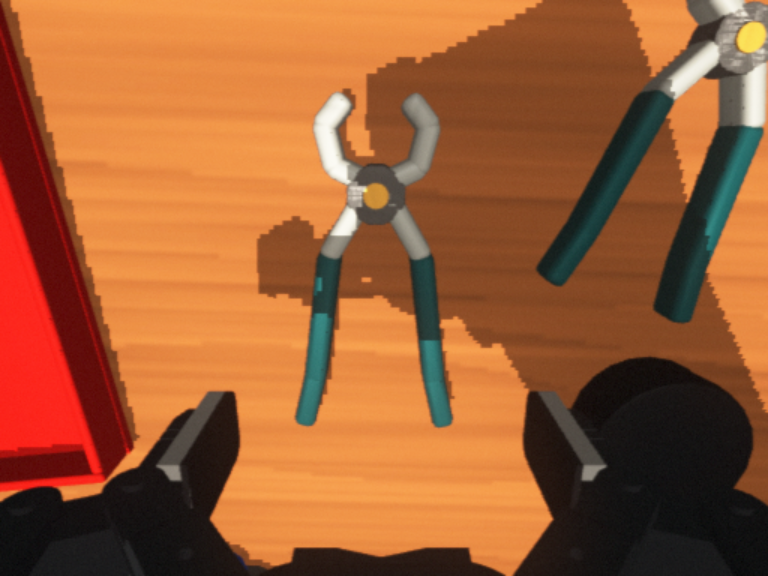

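The left pair is nearly centred, handle ends at (307,420) and (442,420), and the tin and tray are clear. Shift +2 mm in y, descend and squeeze.

```bash
python3 -m creep '[[0,2,-10,0],[0,2,-35,0],[0,2,-60,0],[0,2,-70,0],[0,2,-70,0],[0,2,-70,0]]'; python3 -m creep '[[0,0,0,0],[0,0,0,0],[0,0,0,0],[0,0,0,0],[0,0,0,0],[0,0,0,0]]' 0 20; python3 -m creep '[[0,0,1,0],[0,0,1,0],[0,0,1,0]]' 0 60; python3 - <<'E'
from h import *
im=bot.get_image("wrist");cv2.imwrite("pics/w16.png",im[:,:,::-1])
E
```

```text
clock: 16.9
eef_pos: [0.4716, 0.1316, -0.0305]
tcp_rot: [-3.141, -0.057, -0.001]
force: [0.6, -0.6, 0.8]
gripper_width: 1.001
clock: 17.5
eef_pos: [0.4718, 0.1318, -0.0298]
tcp_rot: [-3.141, -0.058, -0.003]
force: [-2.6, -0.5, 9.2]
gripper_width: 0.376
clock: 17.8
eef_pos: [0.4714, 0.1318, -0.0294]
tcp_rot: [-3.141, -0.058, -0.001]
force: [-1.0, -1.1, 7.3]
gripper_width: 0.35
```

View pics/w16.png

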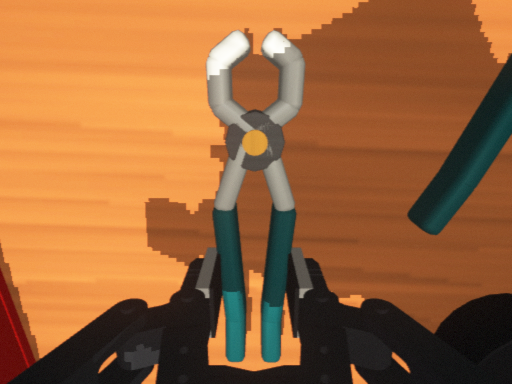

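The left pair is free and shut, at 0.350 like the first. Lifting and carrying it to the stock tray's near (+y) lane, target (0.4987, −0.319), turn −0.135.

```bash
python3 -m creep '[[0,0,10,0],[0,0,35,0],[0,0,65,0],[0,0,95,0],[0,0,108,0],[0,0,110,0]]' 0 60; python3 -m creep '[[2,-20,0,-0.01],[4,-55,0,-0.02],[6,-90,0,-0.03],[8,-125,0,-0.04],[10,-160,0,-0.05],[12,-195,0,-0.06],[14,-230,0,-0.07],[16,-265,0,-0.08],[18,-300,0,-0.09],[21,-335,0,-0.1],[23,-370,0,-0.11],[25,-400,0,-0.12]]';python3 -m creep '[[1,-30,0,-0.01],[2,-48,0,-0.015],[2,-48,0,-0.015],[2,-48,0,-0.015]]'; python3 - <<'E'
from h import *
o=bot.get_obs();im=bot.get_image("wrist");cv2.imwrite("pics/w17.png",im[:,:,::-1])
print(o['eef_pos'],o['force'])
E
```

```text
clock: 18.45
eef_pos: [0.4721, 0.1319, 0.0816]
tcp_rot: [-3.141, -0.058, -0.005]
force: [-0.5, 0.2, -2.9]
gripper_width: 0.352
clock: 19.65
eef_pos: [0.4945, -0.2701, 0.0779]
tcp_rot: [-3.138, 0.133, 0.005]
force: [0.2, 0.0, -0.9]
gripper_width: 0.353
clock: 20.05
eef_pos: [0.4977, -0.3152, 0.0788]
tcp_rot: [-3.136, 0.154, 0.003]
force: [-0.7, 0.5, -2.2]
gripper_width: 0.349
[ 0.49769618 -0.31523532  0.07882093] [-0.72990691  0.53669431 -2.18620322]
```

View pics/w17.png

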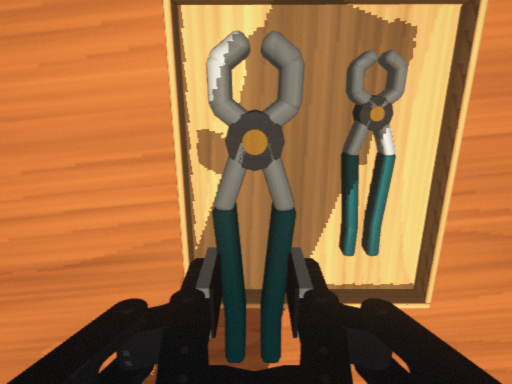

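The held pair is over the free left lane, with the first pair (pin 376,113) well clear. Lowering and releasing.

```bash
python3 -m creep '[[0,-1,-15,0],[0,-2,-45,0],[0,-2,-75,0],[0,-2,-95,0],[0,-2,-101,0],[0,-2,-103,0],[0,-2,-103,0],[0,-2,-103,0]]'; python3 -m creep '[[0,0,0,0],[0,0,0,0],[0,0,0,0],[0,0,0,0]]' 0.58 20;  python3 -m creep '[[0,0,10,0],[0,0,40,0],[0,0,75,0],[0,0,105,0],[0,0,120,0],[0,0,120,0]]'; python3 - <<'E'
from h import *
im=bot.get_image("wrist");cv2.imwrite("pics/w18.png",im[:,:,::-1])
o=bot.get_obs();print(o['eef_pos'],o['force'])
E
```

```text
clock: 20.9
eef_pos: [0.4989, -0.3185, -0.022]
tcp_rot: [3.137, -0.153, 0.003]
force: [0.4, 0.5, -1.5]
gripper_width: 0.344
clock: 21.3
eef_pos: [0.4983, -0.3185, -0.0226]
tcp_rot: [3.138, -0.154, 0.001]
force: [0.5, -0.0, -0.3]
gripper_width: 0.583
clock: 21.9
eef_pos: [0.4999, -0.3194, 0.1009]
tcp_rot: [3.135, -0.154, 0.008]
force: [-0.3, -0.1, 0.1]
gripper_width: 0.583
[ 0.4989002 -0.3188264  0.0987734] [ 0.00763847  0.18847396 -0.24476747]
```

View pics/w18.png

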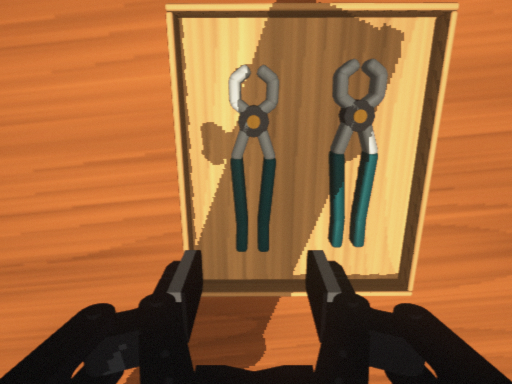

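Both free pairs lie flat, shut and side by side in the stock tray, pins at (253,121) and (361,117). Now the seized pair.

```bash
python3 -m creep '[[2,20,0,-0.01],[6,55,0,-0.03],[10,90,0,-0.05],[14,125,0,-0.07],[17,160,0,-0.09],[21,195,0,-0.11],[25,230,0,-0.13],[29,265,0,-0.15],[32,300,0,-0.17],[36,325,0,-0.18],[36,333,0,-0.18],[36,333,-15,-0.18]]' 1 20;  python3 -m creep '[[0,0,-20,0],[0,0,-42,0],[0,0,-42,0],[0,0,-42,0]]'; python3 - <<'E'
from h import *
o=bot.get_obs();im=bot.get_image("wrist");cv2.imwrite("pics/w19.png",cv2.resize(im[:,:,::-1],None,fx=1.5,fy=1.5))
print(o['eef_pos'],o['tcp_rot'],o['force'])
E
```

```text
clock: 23.15
eef_pos: [0.5348, 0.0163, 0.0827]
tcp_rot: [-3.111, 0.431, -0.003]
force: [-0.1, -0.8, -0.1]
gripper_width: 1.0
clock: 23.55
eef_pos: [0.5334, 0.0138, 0.0397]
tcp_rot: [3.111, -0.437, -0.003]
force: [0.0, 0.1, 0.4]
gripper_width: 0.998
[0.53338164 0.01381431 0.03967698] [ 3.11065567e+00 -4.36697969e-01 -2.83991122e-03] [0.02571383 0.09755726 0.4411422 ]
```

View pics/w19.png

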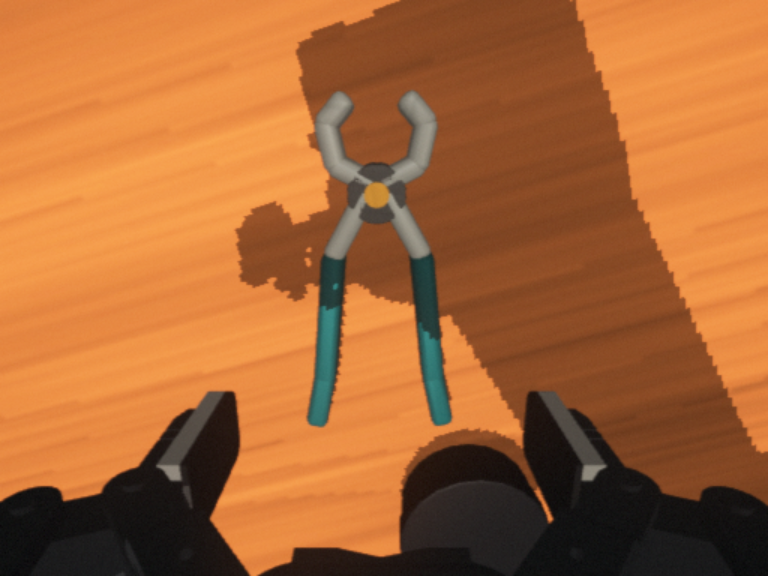

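Centred. Descending, gripping at 60 N and lifting a little to check the hold.

```bash
python3 -m creep '[[0,1,-10,0],[0,1,-35,0],[0,1,-60,0],[0,1,-71,0],[0,1,-71,0],[0,1,-71,0]]'; python3 -m creep '[[0,0,0,0],[0,0,0,0],[0,0,0,0],[0,0,0,0],[0,0,0,0],[0,0,0,0],[0,0,0,0]]' 0 60; python3 -m creep '[[0,0,3,0],[0,0,10,0],[0,0,25,0],[0,0,50,0],[0,0,80,0],[0,0,105,0],[0,0,112,0],[0,0,112,0]]'; python3 - <<'E'
from h import *
o=bot.get_obs();im=bot.get_image("wrist");cv2.imwrite("pics/w20.png",im[:,:,::-1])
im=bot.get_image("side");cv2.imwrite("pics/s20.png",cv2.resize(im[100:250,190:350,::-1],None,fx=4,fy=4))
print(o['eef_pos'],o['force'])
E
```

```text
clock: 24.2
eef_pos: [0.5347, 0.0158, -0.0302]
tcp_rot: [-3.111, 0.435, -0.001]
force: [0.6, -0.1, 0.5]
gripper_width: 1.001
clock: 24.9
eef_pos: [0.5351, 0.0157, -0.029]
tcp_rot: [-3.111, 0.436, -0.004]
force: [-5.6, -1.2, 12.1]
gripper_width: 0.614
clock: 25.7
eef_pos: [0.5347, 0.0157, 0.082]
tcp_rot: [-3.111, 0.436, -0.003]
force: [-0.3, 1.0, -1.5]
gripper_width: 0.613
[0.5347318  0.01568134 0.08199072] [-0.3087984   0.97010872 -1.50133286]
```

View pics/w20.png

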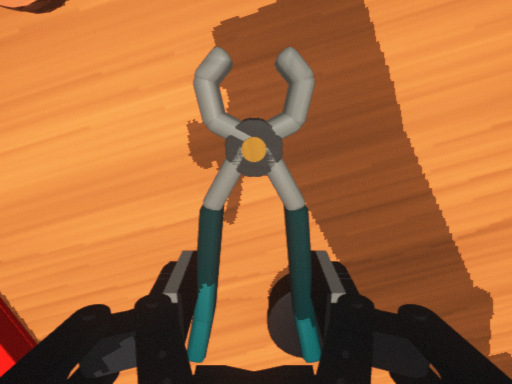

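View pics/s20.png

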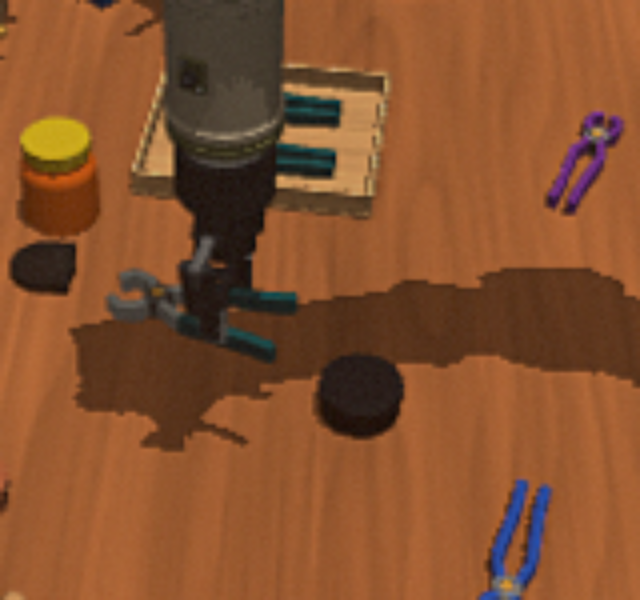

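Held level, still open at 0.613. Carrying it to the repair tray: target (0.473, 0.358), turn +0.41.

```bash
python3 -m creep '[[-4,20,0,0.02],[-10,55,0,0.06],[-16,90,0,0.1],[-23,125,0,0.14],[-29,160,0,0.19],[-35,195,0,0.23],[-42,230,0,0.27],[-48,265,0,0.32],[-54,295,0,0.36],[-59,325,0,0.39],[-62,342,0,0.41],[-62,342,0,0.41]]'; python3 -m creep '[[0,0,0,0],[0,0,0,0]]'; python3 - <<'E'
from h import *
o=bot.get_obs();im=bot.get_image("wrist");cv2.imwrite("pics/w21.png",im[:,:,::-1])
print(o['eef_pos'],o['tcp_rot'],o['force'])
E
```

```text
clock: 27.0
eef_pos: [0.4694, 0.3609, 0.0799]
tcp_rot: [-3.133, -0.216, 0.004]
force: [-1.3, -0.1, -1.9]
gripper_width: 0.611
clock: 27.2
eef_pos: [0.4726, 0.3559, 0.0805]
tcp_rot: [3.134, 0.203, -0.001]
force: [0.3, -0.5, -2.0]
gripper_width: 0.611
[0.47262713 0.35587574 0.08047218] [ 3.13360372e+00  2.03312703e-01 -7.41239111e-04] [ 0.32239047 -0.452349   -1.95004714]
```

View pics/w21.png

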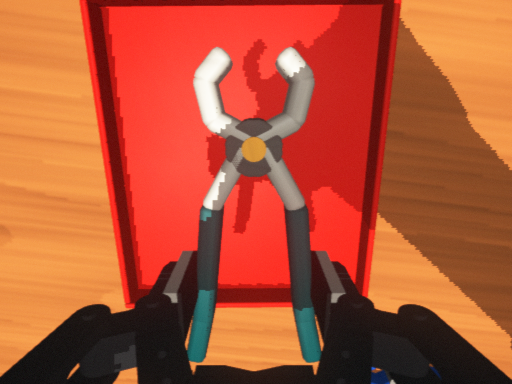

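Centred over the red tray, whose side rims are at about (105,150) and (387,150). Lowering and releasing.

```bash
python3 -m creep '[[0,0,-15,0],[0,0,-45,0],[0,0,-75,0],[0,0,-95,0],[0,0,-102,0],[0,0,-104,0],[0,0,-104,0],[0,0,-104,0]]'; python3 -m creep '[[0,0,0,0],[0,0,0,0],[0,0,0,0],[0,0,0,0]]' 0.95 20;  python3 -m creep '[[0,0,10,0],[0,0,40,0],[0,0,75,0],[0,0,110,0],[0,0,140,0],[0,0,140,0],[0,0,140,0]]'; python3 - <<'E'
from h import *
im=bot.get_image("wrist");cv2.imwrite("pics/w22.png",im[:,:,::-1])
o=bot.get_obs();print(o['eef_pos'],o['force'])
im=bot.get_image("side");cv2.imwrite("pics/s22.png",cv2.resize(im[:,:,::-1],None,fx=1.5,fy=1.5))
im=bot.get_image("top");cv2.imwrite("pics/t22.png",cv2.resize(im[:,:,::-1],None,fx=1.5,fy=1.5))
E
```

```text
clock: 28.05
eef_pos: [0.4727, 0.3577, -0.0224]
tcp_rot: [-3.134, -0.206, -0.002]
force: [0.7, -0.3, -1.9]
gripper_width: 0.609
clock: 28.45
eef_pos: [0.4722, 0.3579, -0.0226]
tcp_rot: [-3.134, -0.207, -0.001]
force: [-0.4, 0.9, 0.0]
gripper_width: 0.95
clock: 29.15
eef_pos: [0.4725, 0.3581, 0.1184]
tcp_rot: [-3.134, -0.207, -0.003]
force: [0.6, -0.7, -0.5]
gripper_width: 0.95
[0.47188556 0.35746439 0.11704542] [-0.18363831 -0.04191331 -0.97290755]
```

View pics/w22.png

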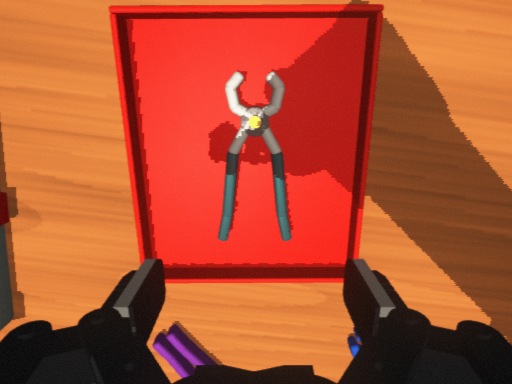

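View pics/s22.png

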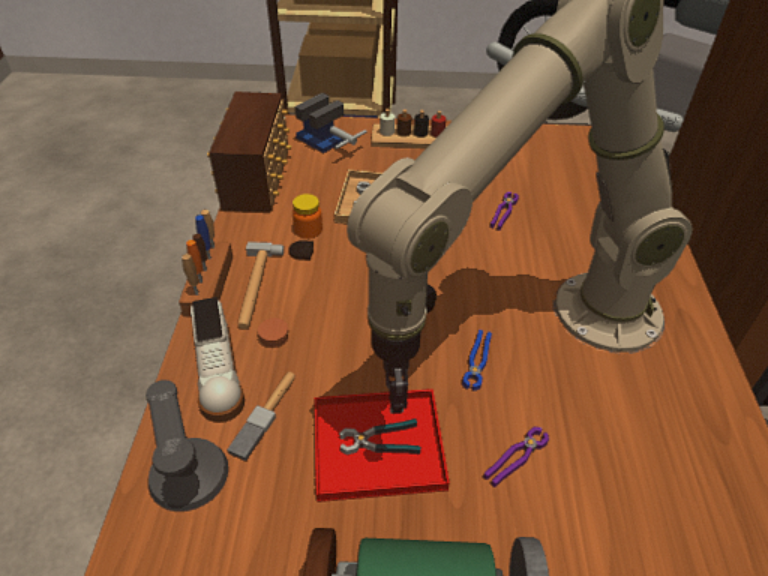

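View pics/t22.png

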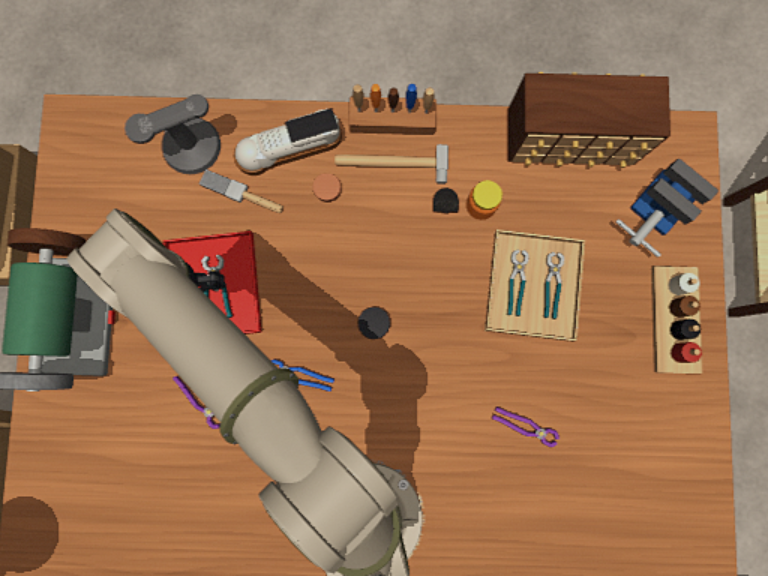

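The seized pair lies flat and still open inside the red tray, pin at (255,123). The top view shows both free pairs in the stock tray and the other things unmoved. One last numeric check of the shut pairs from the existing picture.

```bash
python3 - <<'E'
from h import *
im=cv2.resize(cv2.imread("pics/t22.png"),(512,384),interpolation=cv2.INTER_AREA)
c=cv2.resize(im[150:232,320:396],None,fx=7,fy=7,interpolation=cv2.INTER_CUBIC);cv2.imwrite("pics/t22c.png",c)
hsv=cv2.cvtColor(im,cv2.COLOR_BGR2HSV);m=cv2.inRange(hsv,(80,90,20),(105,255,170));m[:,:325]=0;m[:,392:]=0;m[:150]=0;m[232:]=0
n,l,s,ce=cv2.connectedComponentsWithStats(m)
for i in range(1,n):
    if s[i,4]>8: print(s[i],unproj("top",*ce[i],.022).round(4))
E
```

```text
[339 186   3  24  51] [ 0.4874 -0.3082  0.022 ]
[344 187   6  23  55] [ 0.4864 -0.3292  0.022 ]
[363 188   3  23  51] [ 0.4824 -0.3892  0.022 ]
[369 189   5  23  57] [ 0.483  -0.4107  0.022 ]
```

View pics/t22c.png

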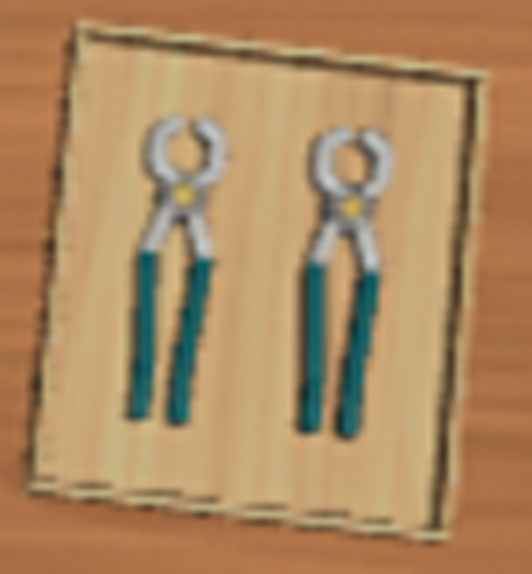

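The handle spacing is 21.0 and 21.5 mm, against 23 mm nominal at the grip point when shut (and 43–49 mm at the start). Both pairs are shut, flat and apart. Handing in.

```bash
python3 - <<'E'
from cell import bot
print(bot.get_obs()['clock'],bot.hand_in())
E
```

```text
the job is handed in; nothing more can be done
29.3 None
```

All three pairs are sorted: the two free ones are shut in the stock tray and the seized one is in the repair tray. I handed the job in at 29.3 s of the 64 s allowed; `hand_in` reports no verdict.

- **Which was seized:** I squeezed each pair at the handles. The right and left pairs closed to an opening of 0.35. The middle pair stopped at about 0.60 even at 90 N, with its handles still spread.
- **Placing:** The two free pairs lie shut, side by side in the wooden tray. The middle pair went last, into the centre of the red tray, still open.
- **Last checks:** In the final pictures all three pairs lie flat inside their tray walls, and the stock pairs do not touch each other. The stock pairs' handles measure about 21 mm apart, against 23 mm when shut and 43 to 49 mm at the start. By eye, the bystanders had not moved, and the gripper was clear and empty.
- **What disagreed:** The real fingertips were about 30 mm above the reported TCP, so my first squeeze on the right pair closed above the handles without touching them. I corrected the height from the side and wrist pictures. The tips then pressed the bench lightly while gripping, at most about 12 N in the readings.

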